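Run the loupe carriage up to its stop

TASK

On the specimen viewer, press down the rubber pad in the middle of the loupe carriage to free its friction hold and, keeping the pad down, push the carriage along its rail until it rests right up against the thumbscrewed stop block. Then let the pad spring up so that the carriage is clamped there. Never force the carriage along with the pad up, do not shift the stop, and pick up nothing: the cups, jar, dropper, dish and ruler stay where they are.

Things in the scene. Friction and masses are not known exactly. Their poses are not given: they have to be found in the camera images.
- viewer: The specimen viewer, fixed: a white plate 230 x 460 mm, 12 mm thick, an aluminium rail along its near side and a light panel (top 22 mm above the table) along its far side. Origin: on the table under the rail's centre line, mid-rail. y runs along the rail, x across it towards the panel, z up. The plate spans x -65 to 165 mm, y +-230 mm; black end blocks (38 mm high) close the rail.
- pad_top (a point): Centre of the top of the ribbed rubber pad in the carriage's middle, 53 mm above the table when up. The pad is 56 mm across the rail and 52 mm along it. Before and behind it stand raised aluminium shoulders, 20 mm along the rail, 70 mm across, 56 mm apart, 9 mm higher than the pad (62 mm above the table): a fingertip in this saddle can push the carriage. Axes as viewer.
- loupe (a point): Centre of the loupe carried by the carriage: 72 mm across, 89 to 99 mm above the table, level with the pad along the rail and 105 mm across from the rail's centre line (+x of the viewer). Its black post, 20 mm square, top 97 mm above the table, stands 44 mm across from the centre line and 38 mm behind the pad's centre (-y). Axes as viewer.
- carriage_front (a point): Middle of the carriage's leading end face (the end towards the stop), on the rail's centre line, 45 mm above the table and 48 mm along +y of the viewer from the pad's centre. Axes as viewer. It moves with the carriage.
- stop_face (a point): Middle of the face of the stop block that looks at the carriage (towards -y of the viewer), on the rail's centre line, 45 mm above the table. The stop is a grey plastic block astride the rail, 70 mm across, 24 mm along the rail, top 61 mm above the table, with a white mark line and a steel thumbscrew (20 mm across) on top to 76 mm; it is clamped and yields only above some 150 N. Axes as viewer.
- carriage (a joint): Position of the carriage's middle along the rail, m: 0 at mid-rail, growing along the viewer's +y, towards the stop; starts between -0.13 and -0.07. The carriage touches the stop when this equals the value of joint stop minus 0.060.
- stop (a joint): Position of the stop block's middle along the rail, m: 0 at mid-rail, along the viewer's +y; between 0.07 and 0.17, to be left as it is.
- pad (a joint): How far the pad is pressed down, m: 0 up (clamped), 0.006 fully down. It is sprung: it gives under 1 mm up to about 8 N and is fully down at about 11 N. A press of 2 mm or more frees the carriage, which then slides with about 2 N; letting go clamps it at once where it is. Clamped, it resists more than 20 N.
- cup0: Loose specimen cup, open top, 46 mm across the rim, 32 mm high, on the light panel under the loupe's path; origin at the centre of its underside. To be left alone.
- cup1: Loose specimen cup, open top, 46 mm across the rim, 32 mm high, on the light panel under the loupe's path; origin at the centre of its underside. To be left alone.
- cup2: Loose specimen cup, open top, 46 mm across the rim, 32 mm high, on the light panel under the loupe's path; origin at the centre of its underside. To be left alone.
- cup3: Loose specimen cup, open top, 46 mm across the rim, 32 mm high, on the light panel under the loupe's path; origin at the centre of its underside. To be left alone.
- pipette: Loose plastic dropper lying on the table on the near side of the viewer, 140 mm long along its x axis, 16 mm thick at the bulb; its origin is on the table where bulb and stem meet, the bulb 50 mm towards its -x, the stem 90 mm towards its +x. To be left alone.
- jar: Loose lidded jar, 52 mm across, 70 mm high, on the near side of the viewer; origin at the centre of its underside. To be left alone.
- dish: Loose closed dish, 88 mm across, 16 mm high, on the table to the left; origin at the centre of its underside. To be left alone.
- ruler: Loose ruler, 30 x 200 x 5 mm (x, y, z), on the table to the right; origin at the centre of its underside. To be left alone.

How it is judged (in metres and radians):
On the way, in this order (a step that is already met when the one before it is completed fails the run):
1. the pad is pressed down by the fingers, with the carriage still away from the stop (value of joint pad above 0.0015 m and contact force between the fingers and carriage above 1 N and y of carriage_front in the frame of stop_face below -0.01 m), for 0.1 s.
2. the carriage is pushed up against the stop with the pad still down (y of carriage_front in the frame of stop_face above -0.004 m and value of joint pad above 0.001 m), for 0.05 s.
At the end, for the whole second after the job is handed in: The carriage's leading face is within 4 mm of the stop's face and at rest, the pad is up (within 1 mm), the stop has moved less than 4 mm and each loose thing less than 15 mm (y of carriage_front in the frame of stop_face above -0.004 m and value of joint pad below 0.001 m and distance of stop_face from where it was at the start of the episode below 0.004 m and velocity of joint carriage between -0.005 and 0.005 m/s and distance of each of cup0, cup1, cup2, cup3, pipette, jar, dish, ruler from where it was at the start of the episode below 0.015 m); the robot touches nothing.
It fails at once if the carriage is forced along (over 20 mm/s) while the pad is up (less than 0.5 mm down) (value of joint pad below 0.0005 m and (velocity of joint carriage above 0.02 m/s or velocity of joint carriage below -0.02 m/s)).
It fails at once if the stop is shifted by more than 4 mm (distance of stop_face from where it was at the start of the episode above 0.004 m).
It fails at once if a loose thing is lifted or displaced by more than 15 mm (distance of any of cup0, cup1, cup2, cup3, pipette, jar, dish, ruler from where it was at the start of the episode above 0.015 m).
It also fails if it takes over 38 s, if anything falls off the work surface, if the arm or the gripper's body presses on something with over 40 N, if the wrist force passes 120 N, or if a joint passes its speed limit or range.

ROBOT

A 6-joint arm with a two-finger parallel gripper is mounted at the origin on the work surface. World frame = base frame: x ahead of the robot, y to its left, z up, the work surface at z = 0. Lengths are in m, angles in degrees, forces in N, time in s.
With the tool pointing down it reaches from about 0.25 to 0.725 m from the base axis. Payload 9.7 kg.
Tool frame: the origin (TCP) lies between the finger pads; the fingertips stand 11 mm ahead of it and the grasp point (between the pads) lies 8 mm behind it; z points along the fingers, x is the direction in which the jaws open and shut, and the axes are right-handed (so a half turn about z gives the same grasp; the last joint's range is limited). The gripper opens to 85 mm and grips with 20 to 120 N. Pads are 22 mm wide; open, the fingers measure 114 mm over their backs; the gripper's body (76 mm by 85 mm) begins 54 mm behind the grasp point. The pads swing forward as they close: fully open they stand 13 mm farther back than shut.
Start: joints at [74.141, 4.979, 10.078, 95.1, 0, 90], TCP at [0.15, 0.529, 0.242] pointing down, gripper open.
Joint ranges: [-179.16, 179.16], [-48.56, 103.87], [-65.8, 70.77], [-126.05, 130.52], [-82.76, 87.17], [-180, 180]. Speed limits (degrees/s): [127.2, 127.2, 147.25, 180, 180, 180].

INTERFACE

Orientations are given as [roll, pitch, yaw] about the fixed x, y, z axes, in that order (R = Rz(yaw) Ry(pitch) Rx(roll)).
In Python, from workcell import get_obs, camera, job_done, spotter gives the robot as it stands.
- The arm moves only by the tool play_rows, never from a script. Its argument "rows" is a list of rows, each a list of 3 entries, a list of its own where there are three numbers: the closure, from 0 (fully open) to 1 (shut), then the shift along the tool's x, y, z in cm, then the turn, a rotation vector about the tool's x, y, z in degrees. In form: [[claw, [x, y, z], [wx, wy, wz]], ...]. A call has 1 to 12 rows; each row shifts and turns the pose as measured when the row begins, along the tool's axes as they then stand; what a row does not reach is not made up. A row lasts 1/10 s, in which the tool goes at most 50 mm and 8.59 degrees, less where a joint would pass 70% of its speed; a pose out of reach is approached as far as the arm can. A call is refused whole if a number of a shift passes 5 or a number of a turn 8.59, either way. A call with a gripper value outside its range is refused whole. The fingers move at their own pace and stop on an object; "newtons" is the grip in N (left out, the last holds). Time passes only in rows, so rows that do not move let the fingers close. It gives the time, the measured TCP pose, the force and the opening at its end, in the units of the state.
- get_obs(): the state, without advancing time (a new reading comes with each control period).
- camera(name): name is "scene" or "top"; returns a dict with "img" (480x640x3 uint8, red, green, blue), "intrinsics" (3x3 intrinsics, pixels), "k1" (the pictures are not rectified: a ray, as slopes to the right and down, at radius r is drawn at 1 + k1 r^2 times it, then the intrinsics apply), "xyz" and "orientation" of the camera in the world. Camera axes: x right, y down, z forward; pixel columns grow to the right and rows downward; lengths in m; the calibration is good to about 2 mm. A picture is of the moment at which its call begins. There is no depth.
- job_done(): hands the job in, once; it reports no verdict.
Trained networks look in a picture, given as the dict that the camera call returned (one of the last four; its "shot" number tells which), for a name from the list of things; names that differ only in an ending like _2 or _b are one class to them, and where a whole thing is asked for, a point or a joint stands for the part that bears it (a point fixed in the world has none). Each returns a list of dicts, best first, with "confidence" (0 to 1); they miss things now and then, are a little off and sometimes report something else, mostly with a low value. They report only what shows in the picture. A call takes as long as a camera call.
- spotter.spot_in(picture, thing): "point" ([x, y, z] in m, in world coordinates, good to about 4 mm: the middle of the surface that is visible of it).
- spotter.trace(picture, thing): "pixels" (480x640 bool, what is visible of it).
The state is a dict: "time": time; "q": joint angles; "qd": joint speeds; "joint_efforts": joint torques, N m; "ee_pos": TCP position; "tcp_rot": TCP orientation; "wrist_force": force on the tool from outside, world axes, zero at the start; "torque": the same for the moment, N m; "opening": finger opening in m.
Only numpy, scipy, OpenCV 4.12 (cv2) and the standard library are available. Lean on these libraries where they do the work, as an engineer would, in place of code of your own. Each camera call takes 0.05 s, during which the arm holds its last target.

## Working session

There is one attempt and no reset: what is moved stays moved. The work goes in short steps, Python scripts to look and compute and a tool call to move; the robot and the scene stay as the last step left them, time stands still between calls to the robot, and variables do not carry over. Pictures are saved under pics/ and viewed, and the job is handed in when it is done.

Besides the shell and the picture viewer there is one more tool, called after ">>>" by a JSON object that holds its "method" and its "body". play_rows: Moves the arm, as the interface text tells. Its arguments: {"type":"object","properties":{"rows":{"type":"array","items":{"type":"array"}},"newtons":{"type":"number"}},"required":["rows"]}

```bash
ls; mkdir -p pics; cat > h.py <<'E'
import numpy as np, cv2
from workcell import get_obs, camera, job_done, spotter
E
python3 - <<'E'
from h import *
for n in ["scene","top"]:
    c=camera(n); cv2.imwrite(f"pics/{n}0.png",c["img"][:,:,::-1])
    print(n,c["intrinsics"],c["k1"],c["xyz"],c["orientation"])
    for t in ["viewer","pad_top","loupe","carriage_front","stop_face","carriage","stop","jar","pipette"]:
        r=spotter.spot_in(c,t); print(t,[(np.round(d["point"],4),round(d["confidence"],2)) for d in r[:2]])
print(get_obs())
E
```

```text
pics
scene [[452.74083045   0.         315.29374514]
 [  0.         452.74083045 246.38128854]
 [  0.           0.           1.        ]] 0.020052993251201516 [0.84467686 0.51198439 0.82317887] [-141.10042145    0.38972326  147.90839743]
viewer [(array([0.5947, 0.1213, 0.027 ]), 0.72), (array([ 0.5157, -0.4514,  0.0058]), 0.59)]
pad_top [(array([ 0.5697, -0.0138,  0.0613]), 0.15)]
loupe [(array([ 0.5738, -0.0137,  0.059 ]), 0.62), (array([ 0.5176, -0.4488,  0.005 ]), 0.59)]
carriage_front [(array([ 0.5718, -0.0133,  0.0591]), 0.75)]
stop_face [(array([0.5427, 0.1791, 0.0653]), 0.7)]
carriage [(array([ 0.5744, -0.0106,  0.0653]), 0.69)]
stop [(array([0.538 , 0.1741, 0.067 ]), 0.7), (array([ 0.5759, -0.0096,  0.0632]), 0.67)]
jar [(array([ 0.4313, -0.0788,  0.0501]), 0.72)]
pipette [(array([0.4254, 0.0826, 0.0093]), 0.64)]
top [[542.87282982   0.         319.19791079]
 [  0.         542.87282982 236.79005185]
 [  0.           0.           1.        ]] -0.04634142215882853 [ 0.28598714 -0.01907574  1.4845531 ] [-1.70072095e+02  1.20329509e-01 -8.83622126e+01]
viewer [(array([0.5785, 0.0
[... 466 characters left out ...]
94]), 0.6), (array([0.4267, 0.0738, 0.0142]), 0.57)]
{'time': 1.0, 'q': array([ 7.41406190e+01,  4.97809623e+00,  1.00766005e+01,  9.51014059e+01,
       -8.65550317e-04,  8.99994543e+01]), 'qd': array([ 0.01361252, -0.07910318,  0.01884973,  0.0248141 , -0.01892835,
       -0.00877055]), 'joint_efforts': array([ 3.52940551e-03, -5.20115411e+01,  4.64863837e+01,  1.94966451e-03,
        2.71170393e-04, -4.79633293e-07]), 'ee_pos': array([0.1502989 , 0.52903645, 0.2422774 ]), 'tcp_rot': array([1.79999134e+02, 2.90163605e-03, 7.41411647e+01]), 'wrist_force': array([-0.84737719, -0.0474721 ,  1.21665054]), 'torque': array([-0.05486464, -0.01808958, -0.06718123]), 'opening': 0.08552481471532346}
```

View pics/scene0.png

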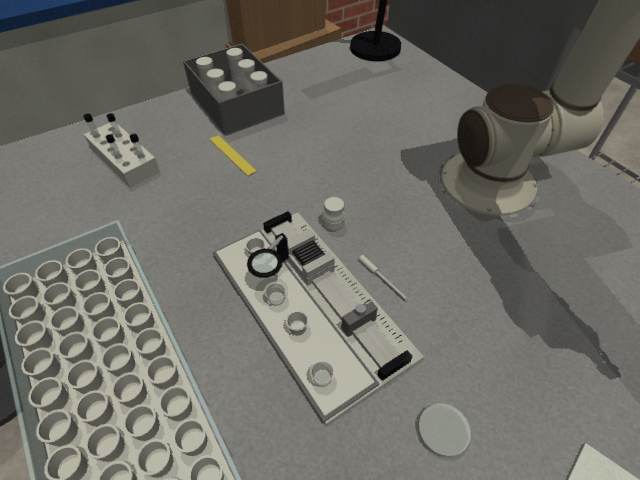

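View pics/top0.png

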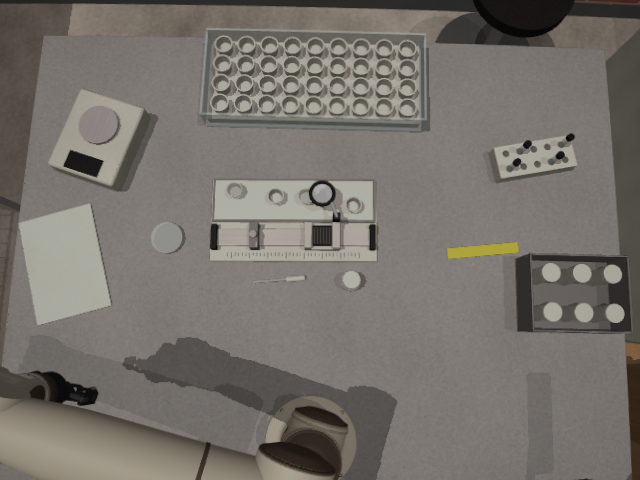

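The scene picture shows the pad near (312,250) and the stop near (360,316). In the top picture they're at (321,236) and (253,235), with the jar at (351,280). I'll measure the rail direction more precisely on an enlarged crop.

```bash
cat >> h.py <<'E'
from scipy.spatial.transform import Rotation as R
def unproj(c,u,v,z):
    K=np.array(c["intrinsics"]);d=np.array([(u-K[0,2])/K[0,0],(v-K[1,2])/K[1,1]]);s=d.copy()
    for _ in range(20): s=d/(1+c["k1"]*(s@s))
    r=R.from_euler("xyz",c["orientation"],degrees=True).apply([s[0],s[1],1]); p=np.array(c["xyz"])
    return p+r*(z-p[2])/r[2]
def proj(c,P):
    K=np.array(c["intrinsics"]);q=R.from_euler("xyz",c["orientation"],degrees=True).inv().apply(np.array(P)-c["xyz"])
    s=q[:2]/q[2]; s=s*(1+c["k1"]*(s@s)); return s[0]*K[0,0]+K[0,2],s[1]*K[1,1]+K[1,2]
E
python3 - <<'E'
from h import *
c=camera("top"); im=c["img"][:,:,::-1]
cr=im[170:300,200:390]; cv2.imwrite("pics/t1.png",cv2.resize(cr,None,fx=4.2,fy=4.2,interpolation=cv2.INTER_CUBIC))
c=camera("scene"); im=c["img"][:,:,::-1]
cr=im[200:420,205:435]; cv2.imwrite("pics/s1.png",cv2.resize(cr,None,fx=2.7,fy=2.7,interpolation=cv2.INTER_CUBIC))
E
```

```text
(no output)
```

View pics/t1.png

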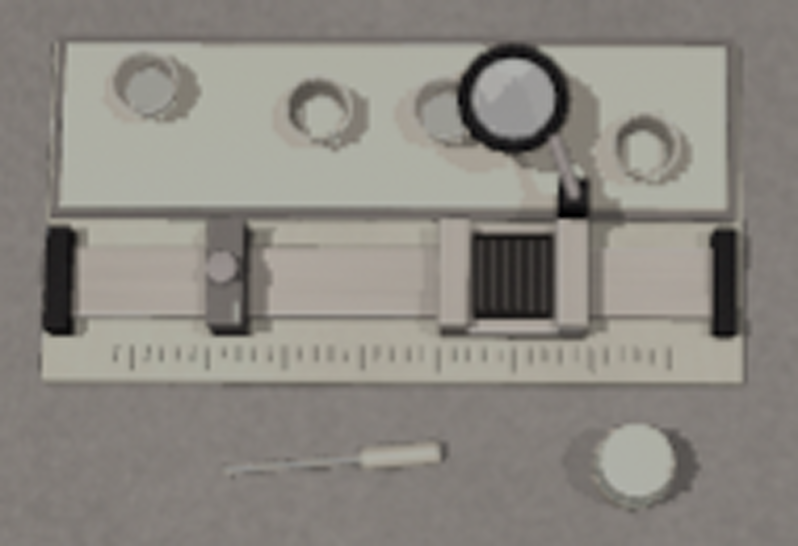

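View pics/s1.png

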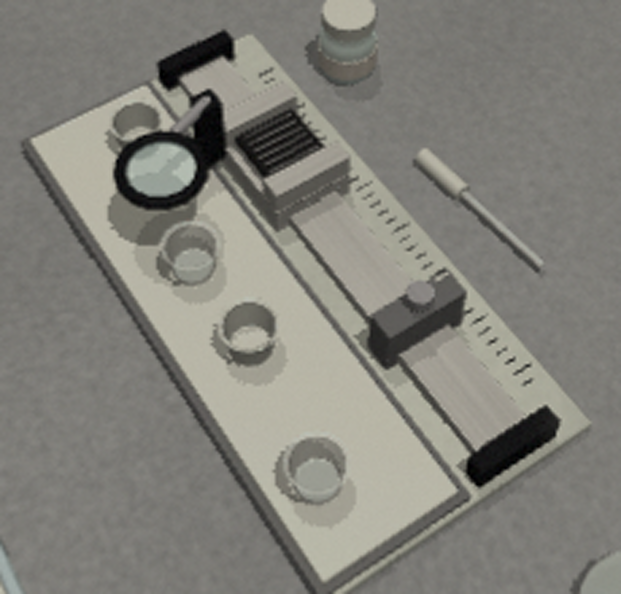

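```bash
python3 - <<'E'
from h import *
c=camera("top"); s=camera("scene")
T=lambda x,y,z: unproj(c,200+(x+.5)/4.2-.5,170+(y+.5)/4.2-.5,z)
S=lambda x,y,z: unproj(s,205+(x+.5)/2.7-.5,200+(y+.5)/2.7-.5,z)
for n,a in dict(nearL=(41,381,.012),nearR=(745,381,.012),padA=(472,235,.053),padB=(553,235,.053),padC=(472,317,.053),padD=(553,317,.053),stA=(206,325,.061),stB=(237,325,.061),screw=(221,267,.076),loupe=(513,98,.099),jar=(637,458,.07)).items(): print(n,T(*a).round(4))
print('scene')
for n,a in dict(near=(590,427,.012),nearR=(248,36,.012),padA=(236,147,.053),padB=(285,110,.053),padC=(322,145,.053),padD=(271,182,.053),screw=(421,292,.076),loupe=(160,170,.099),jar=(349,12,.07)).items(): print(n,S(*a).round(4))
E
```

```text
nearL [0.4696 0.2902 0.012 ]
nearR [ 0.4827 -0.1685  0.012 ]
padA [0.5664 0.0113 0.053 ]
padB [ 0.5679 -0.0405  0.053 ]
padC [0.5133 0.0097 0.053 ]
padD [ 0.5148 -0.0418  0.053 ]
stA [0.5022 0.1775 0.061 ]
stB [0.5027 0.1579 0.061 ]
screw [0.537  0.1679 0.076 ]
loupe [ 0.6455 -0.0126  0.099 ]
jar [ 0.4248 -0.0959  0.07  ]
scene
near [0.4729 0.2974 0.012 ]
nearR [ 0.4846 -0.159   0.012 ]
padA [ 0.5726 -0.0259  0.053 ]
padB [ 0.5194 -0.0376  0.053 ]
padC [0.5135 0.0092 0.053 ]
padD [0.567  0.0187 0.053 ]
screw [0.5357 0.1726 0.076 ]
loupe [ 0.6473 -0.0053  0.099 ]
jar [ 0.4231 -0.0888  0.07  ]
```

>>> {"method": "play_rows", "body": {"rows": [[1,[-0.2,4.5,0],[0,0,4.8]],[1,[-0.2,4.5,0],[0,0,4.8]],[1,[-0.2,4.5,0],[0,0,4.8]],[1,[-0.2,4.5,0],[0,0,4.8]],[1,[-0.2,4.5,0],[0,0,4.8]],[1,[-0.2,4.5,0],[0,0,4.8]],[1,[-0.2,4.5,0],[0,0,4.8]],[1,[-0.2,4.5,0],[0,0,4.8]],[1,[-0.2,4.5,0],[0,0,4.8]],[1,[-0.2,4.5,0],[0,0,4.8]],[1,[-0.2,4.5,0],[0,0,4.8]],[1,[0,0,0],[0,0,0]]], "newtons": 40}}

```text
time: 2.4
ee_pos: [0.5111, 0.1912, 0.2399]
tcp_rot: [-180.0, 0.0, 19.4]
wrist_force: [0.3, 0.8, -0.5]
opening: -0.0001
```

>>> {"method": "play_rows", "body": {"rows": [[1,[-0.8,4.1,0],[0,0,3.6]],[1,[-0.5,4.1,0],[0,0,3.6]],[1,[-0.3,4.1,0],[0,0,3.6]],[1,[0,4.1,0],[0,0,3.6]],[1,[0.2,4.1,0],[0,0,3.5]],[1,[0,0,4.0],[0,0,0]],[1,[0,0,4.0],[0,0,0]],[1,[0,0,2.5],[0,0,0]],[1,[0,0,0],[0,0,0]]]}}

```text
time: 3.3
ee_pos: [0.5424, -0.0194, 0.1322]
tcp_rot: [-179.9, -0.2, 1.0]
wrist_force: [-0.3, -0.0, 0.1]
opening: -0.0
```

```bash
python3 - <<'E'
from h import *
o=get_obs();print(o["ee_pos"],o["tcp_rot"])
c=camera("scene"); im=c["img"][:,:,::-1].copy()
tip=o["ee_pos"]+[0,0,-.011]; print(proj(c,tip))
cr=im[180:340,230:430]; cv2.imwrite("pics/s2.png",cv2.resize(cr,None,fx=3.5,fy=3.5,interpolation=cv2.INTER_CUBIC))
c=camera("top"); im=c["img"][:,:,::-1]; print(proj(c,tip))
cr=im[170:300,200:390]; cv2.imwrite("pics/t2.png",cv2.resize(cr,None,fx=4.2,fy=4.2,interpolation=cv2.INTER_CUBIC))
E
```

```text
[ 0.54237416 -0.01938673  0.13219112] [-179.93575828   -0.20689855    0.95232706]
(np.float64(304.86676926930005), np.float64(229.62392595724847))
(np.float64(323.3079826282637), np.float64(229.98678635987224))
```

View pics/s2.png

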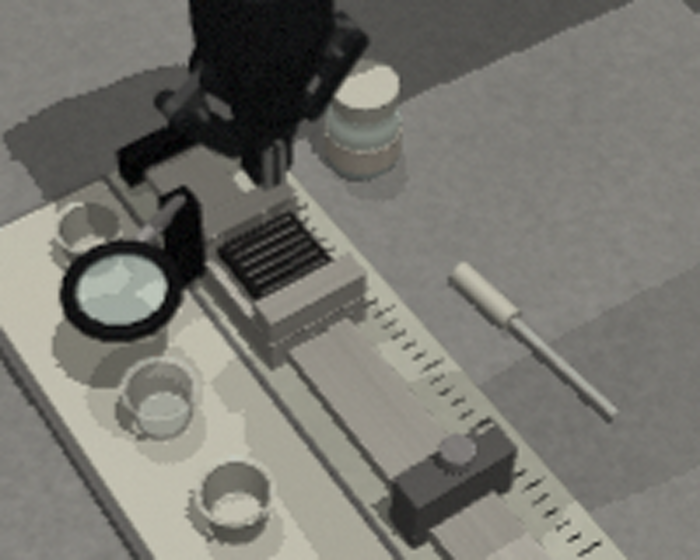

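View pics/t2.png

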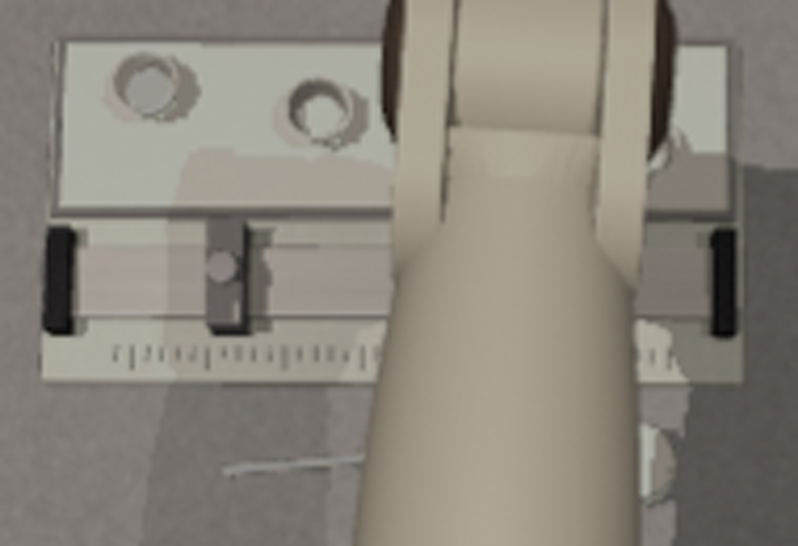

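The fingertip in the scene crop is at about (265,180), within about 1–2 mm of its computed projection at (262,174). The pad is in front of it at (275,255). I'll centre the tip over the pad and descend.

>>> {"method": "play_rows", "body": {"rows": [[1,[0,-0.75,0],[0,0,-0.6]],[1,[0,0,2.0],[0,0,0]],[1,[0,0,2.0],[0,0,0]],[1,[0,0,0.8],[0,0,0]],[1,[0,0,0],[0,0,0]]]}}

```text
time: 3.9
ee_pos: [0.5491, -0.0082, 0.0967]
tcp_rot: [-180.0, -1.3, 1.9]
wrist_force: [-0.8, 0.2, 0.1]
opening: -0.0003
```

```bash
python3 - <<'E'
from h import *
o=get_obs();print(o["ee_pos"],o["tcp_rot"],o["wrist_force"])
c=camera("scene"); im=c["img"][:,:,::-1].copy()
cr=im[180:340,230:430]; cv2.imwrite("pics/s3.png",cv2.resize(cr,None,fx=3.5,fy=3.5,interpolation=cv2.INTER_CUBIC))
E
```

```text
[ 0.54913897 -0.00824825  0.09672421] [-179.9623097    -1.26583738    1.88549854] [-0.75753739  0.15573803  0.10745511]
```

View pics/s3.png

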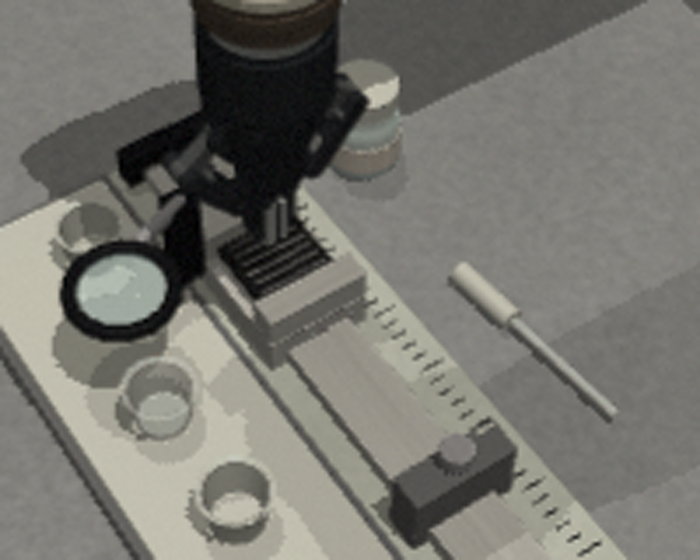

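>>> {"method": "play_rows", "body": {"rows": [[1,[-0.7,0.2,0.3],[0,-1.3,-0.2]],[1,[0,0,0.9],[0,0,0]],[1,[0,0,0.9],[0,0,0]],[1,[0,0,0.3],[0,0,0]],[1,[0,0,0],[0,0,0]]]}}

```text
time: 4.45
ee_pos: [0.5432, -0.0106, 0.0742]
tcp_rot: [-180.0, -0.1, 2.1]
wrist_force: [-0.3, -0.5, 0.6]
opening: -0.0003
```

>>> {"method": "play_rows", "body": {"rows": [[1,[0,0,0.4],[0,0,0]],[1,[0,0,0.3],[0,0,0]],[1,[0,0,0.2],[0,0,0]],[1,[0,0,0.2],[0,0,0]]]}}

```text
time: 4.85
ee_pos: [0.5435, -0.0106, 0.0629]
tcp_rot: [-180.0, -0.1, 2.1]
wrist_force: [-3.2, 0.6, 8.1]
opening: 0.0003
```

>>> {"method": "play_rows", "body": {"rows": [[1,[0,0,0.2],[0,0,0]],[1,[0,0,0.2],[0,0,0]]]}}

```text
time: 5.05
ee_pos: [0.5435, -0.0106, 0.0604]
tcp_rot: [-180.0, -0.2, 2.1]
wrist_force: [-5.5, 0.1, 8.3]
opening: -0.0003
```

>>> {"method": "play_rows", "body": {"rows": [[1,[0,0,0.3],[0,0,0]],[1,[0,0,0.3],[0,0,0]]]}}

```text
time: 5.25
ee_pos: [0.5438, -0.0106, 0.0577]
tcp_rot: [-180.0, -0.3, 2.1]
wrist_force: [-12.2, 0.3, 31.4]
opening: -0.0003
```

>>> {"method": "play_rows", "body": {"rows": [[1,[0,-0.2,0.25],[0,0,0]],[1,[0,-0.3,0.25],[0,0,0]],[1,[0,-0.4,0.25],[0,0,0]]]}}

```text
time: 5.55
ee_pos: [0.5435, -0.0027, 0.0579]
tcp_rot: [179.9, -0.6, 2.0]
wrist_force: [-10.0, -1.8, 20.3]
opening: -0.0004
```

>>> {"method": "play_rows", "body": {"rows": [[1,[0,-0.6,0.25],[0,-0.2,0]],[1,[0,-0.6,0.25],[0,-0.2,0]],[1,[0,-0.6,0.25],[0,-0.2,0]],[1,[0,-0.6,0.25],[0,-0.2,0]],[1,[0,-0.6,0.25],[0,-0.2,0]],[1,[0,-0.6,0.25],[0,-0.2,0]]]}}

```text
time: 6.15
ee_pos: [0.5427, 0.0323, 0.0579]
tcp_rot: [179.6, 0.1, 1.9]
wrist_force: [-8.6, -2.1, 21.1]
opening: 0.0001
```

```bash
python3 - <<'E'
from h import *
c=camera("scene"); im=c["img"][:,:,::-1].copy()
o=get_obs();print(o["ee_pos"],o["tcp_rot"],o["wrist_force"])
cr=im[180:340,230:430]; cv2.imwrite("pics/s4.png",cv2.resize(cr,None,fx=3.5,fy=3.5,interpolation=cv2.INTER_CUBIC))
E
```

```text
[0.54271951 0.03320736 0.05787607] [1.79674913e+02 7.61609693e-02 1.93809306e+00] [-10.17088314   0.30064755  20.2766049 ]
```

View pics/s4.png

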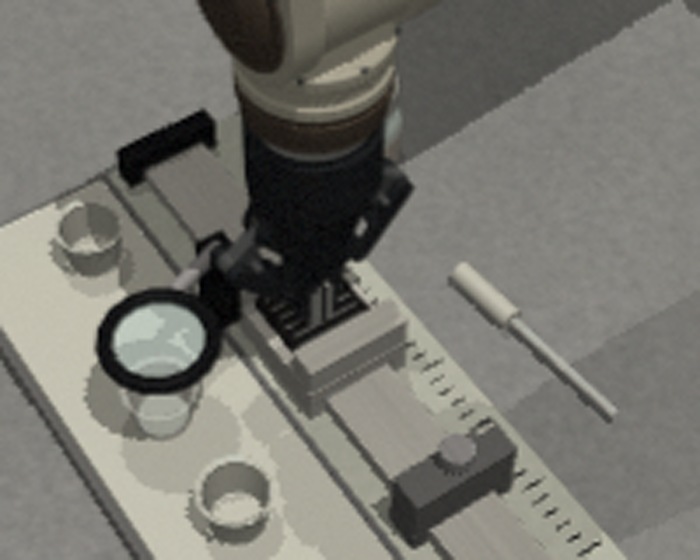

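The carriage has moved along with the finger: its front edge is now near (350,350) in the crop, and the pad is still down. I'll continue.

>>> {"method": "play_rows", "body": {"rows": [[1,[0,-0.6,0.25],[-0.1,0,0]],[1,[0,-0.6,0.25],[0,-0.1,0]],[1,[0,-0.6,0.25],[-0.1,-0.1,0]],[1,[0,-0.6,0.25],[0,-0.1,0]],[1,[0,-0.6,0.25],[0,-0.1,0]],[1,[0,-0.6,0.25],[0,-0.1,0]],[1,[0,-0.6,0.25],[0,-0.1,0]],[1,[0,-0.6,0.25],[0,-0.1,0]],[1,[0,-0.5,0.25],[0,0,0]],[1,[0,-0.3,0.25],[0,0,0]]]}}

```text
time: 7.2
ee_pos: [0.5413, 0.0899, 0.0579]
tcp_rot: [179.4, -0.1, 1.9]
wrist_force: [-10.3, -1.7, 20.7]
opening: 0.0001
```

```bash
python3 - <<'E'
from h import *
c=camera("scene"); im=c["img"][:,:,::-1].copy()
o=get_obs();print(o["ee_pos"],o["tcp_rot"],o["wrist_force"])
cr=im[220:380,270:470]; cv2.imwrite("pics/s5.png",cv2.resize(cr,None,fx=3.5,fy=3.5,interpolation=cv2.INTER_CUBIC))
E
```

```text
[0.54131362 0.09029275 0.05788205] [ 1.79396365e+02 -1.41582054e-01  1.89949931e+00] [-8.81581582  0.81036011 19.55120047]
```

View pics/s5.png

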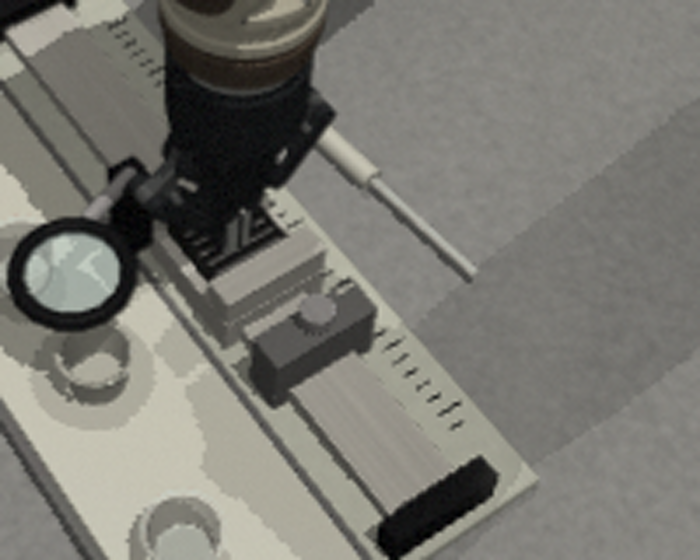

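A gap of about 20 mm remains to the stop (carriage face near (270,310), stop near (315,345)). I'll go more slowly from here.

>>> {"method": "play_rows", "body": {"rows": [[1,[0,-0.4,0.25],[0,0,0]],[1,[0,-0.4,0.25],[-0.2,0,0]],[1,[0,-0.4,0.25],[-0.2,-0.1,0]],[1,[0,-0.3,0.25],[0,-0.1,0]],[1,[0,-0.3,0.25],[0,-0.1,0]],[1,[0,-0.2,0.25],[0,0,0]]]}}

```text
time: 7.85
ee_pos: [0.5408, 0.1109, 0.0579]
tcp_rot: [179.1, -0.4, 1.9]
wrist_force: [-9.5, -2.2, 20.5]
opening: -0.0001
```

>>> {"method": "play_rows", "body": {"rows": [[1,[0,-0.25,0.25],[0,0,0]],[1,[0,-0.25,0.25],[0,0,0]],[1,[0,-0.25,0.25],[0,0,0]]]}}

```text
time: 8.15
ee_pos: [0.5415, 0.1154, 0.0579]
tcp_rot: [178.7, -0.7, 1.8]
wrist_force: [-6.8, -11.2, 18.9]
opening: 0.0002
```

>>> {"method": "play_rows", "body": {"rows": [[1,[0,-0.3,0.25],[0,0,0]],[1,[0,-0.3,0.25],[0,0,0]]]}}

```text
time: 8.35
ee_pos: [0.5426, 0.1181, 0.0579]
tcp_rot: [178.3, -1.1, 1.6]
wrist_force: [-6.1, -11.9, 19.2]
opening: 0.0001
```

```bash
python3 - <<'E'
from h import *
c=camera("scene"); im=c["img"][:,:,::-1].copy()
o=get_obs();print(o["ee_pos"],o["tcp_rot"],o["wrist_force"])
cr=im[260:380,310:460]; cv2.imwrite("pics/s6.png",cv2.resize(cr,None,fx=4.8,fy=4.8,interpolation=cv2.INTER_CUBIC))
E
```

```text
[0.54274717 0.11824477 0.05788954] [178.27620704  -1.06970146   1.65353486] [ -5.53046285 -10.6596713   18.57999663]
```

View pics/s6.png

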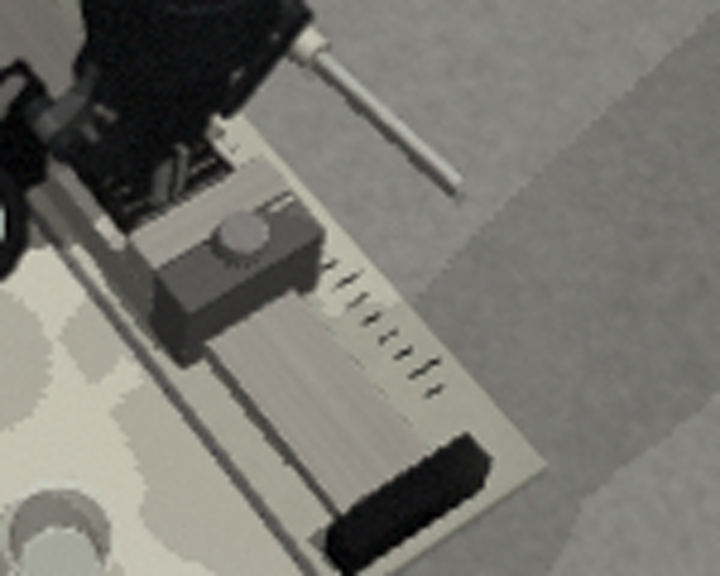

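The carriage face now sits flush against the stop (seam near (200,235)), and the push force has levelled off at about 11 N. I'll lift straight up.

>>> {"method": "play_rows", "body": {"rows": [[1,[0,-0.1,-0.3],[0,0,0]],[1,[0,0,-0.5],[0,0,0]],[1,[0,0,-1.0],[0,0,0]],[1,[0,0,-2.0],[0,0,0]],[1,[0,0,-3.0],[0,0,0]],[1,[0,0,-4.0],[0,0,0]],[1,[0,0,-4.0],[0,0,0]],[1,[-4,0,-2],[0,0,0]],[1,[-4,0,0],[0,0,0]],[1,[-4,0,0],[0,0,0]],[1,[-4,0,0],[0,0,0]],[1,[0,0,0],[0,0,0]]]}}

```text
time: 9.6
ee_pos: [0.3745, 0.1197, 0.2334]
tcp_rot: [178.3, -1.2, 1.6]
wrist_force: [0.6, 0.7, 0.5]
opening: -0.0
```

```bash
python3 - <<'E'
from h import *
c=camera("scene"); im=c["img"][:,:,::-1].copy()
o=get_obs();print(o["time"],o["ee_pos"],o["tcp_rot"],o["wrist_force"])
cr=im[200:420,205:435]; cv2.imwrite("pics/s7.png",cv2.resize(cr,None,fx=2.7,fy=2.7,interpolation=cv2.INTER_CUBIC))
c2=camera("top"); cv2.imwrite("pics/t7.png",cv2.resize(c2["img"][170:300,200:390,::-1],None,fx=4.2,fy=4.2,interpolation=cv2.INTER_CUBIC))
E
```

```text
9.65 [0.37629629 0.11997644 0.23327044] [178.32796759  -1.22961308   1.59181734] [ 0.26487123 -0.44657122  0.97538963]
```

View pics/s7.png

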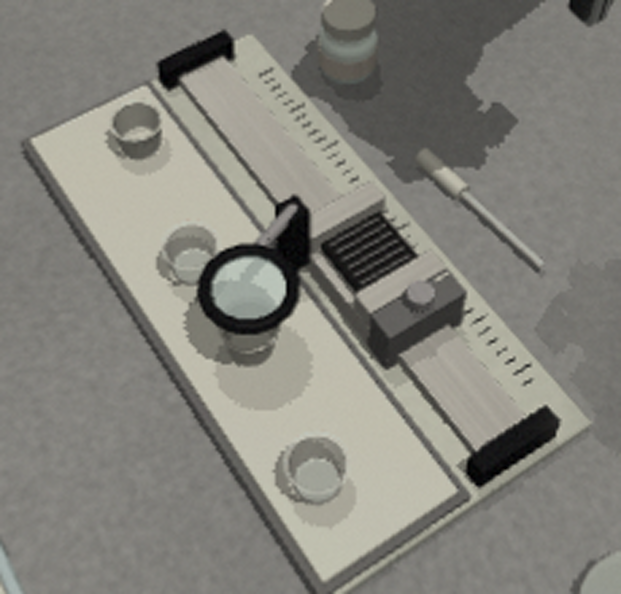

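View pics/t7.png

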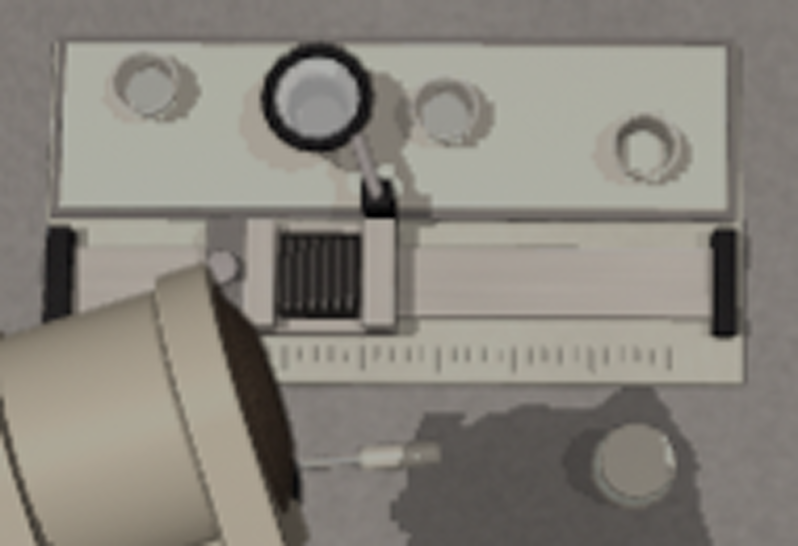

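```bash
python3 - <<'E'
from h import *
c=camera("top"); s=camera("scene")
T=lambda x,y,z: unproj(c,200+(x+.5)/4.2-.5,170+(y+.5)/4.2-.5,z)
S=lambda x,y,z: unproj(s,205+(x+.5)/2.7-.5,200+(y+.5)/2.7-.5,z)
print(T(318,275,.053),T(221,267,.076))
print(S(369,250,.053),S(421,292,.076))
im=s["img"][:,:,::-1]; cv2.imwrite("pics/s8.png",cv2.resize(im[265:345,315:395],None,fx=7,fy=7,interpolation=cv2.INTER_CUBIC))
E
```

```text
[0.53765642 0.10872565 0.053     ] [0.53699673 0.16788742 0.076     ]
[0.53778886 0.11178289 0.053     ] [0.5357176  0.17255977 0.076     ]
```

View pics/s8.png

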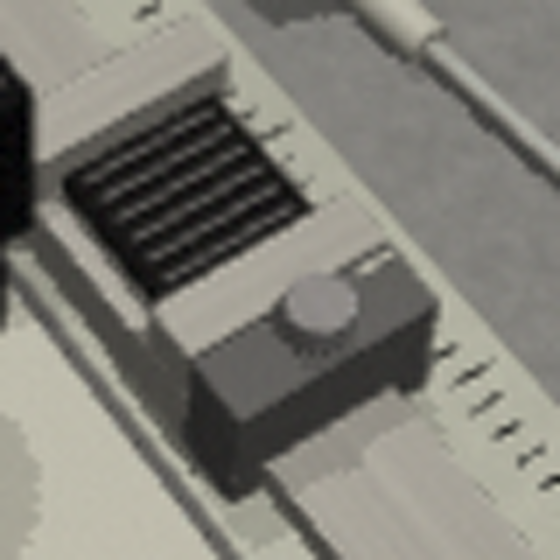

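The pad-to-stop spacing measures 59 and 61 mm from the two cameras, against 60 mm at contact. The close-up shows no gap along the seam near (190,355), so I'll hand the job in.

```bash
python3 -c "
from h import *
print(job_done())"
```

```text
the job is handed in; nothing more can be done
None
```

I pressed the pad fully down with the closed fingertips. Keeping it down at about 20 N, I slid the carriage about 120 mm along the rail until it met the stop. I then lifted straight off so the pad could spring up, moved the arm clear and handed the job in at about 10 s; no verdict was reported.

- **Carriage against the stop:** The push force levelled off at about 11 N, far below the 150 N at which the stop would shift. The last close-up shows no gap. The pad-to-stop spacing measures 59 mm from the top camera and 61 mm from the scene camera, against 60 mm at contact. That spread is within camera accuracy, but it cannot confirm the gap to better than about 2 mm.
- **Stop and loose things:** The thumbscrew is at the same pixel as before. The cups, jar and dropper look unmoved in the pictures. I did not measure any loose thing's displacement, and I did not check the dish and ruler separately; the arm stayed well above the table.
- **Pad up:** I did not measure the pad's height after release. The arm was well clear of it, with wrist force back near zero.
- **Disagreement:** The two cameras differed by about 6 mm along the rail on absolute positions. I aimed at the average, and relative distances agreed within 2 mm.

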